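# Seat the tube rack in the shaker and flip its retaining bar

### The job

Push the white tube rack along the shaker's platform until it sits fully home against the blue end stop, feeling for the stop and pressing gently (keep every push under about 15 N). Then flip the red-tipped retaining bar over with one fingertip push so that it snaps down flat behind the rack; let go and leave the other things on the bench where they are.

Things in the scene. Friction and masses are not known exactly. Their poses are not given: they have to be found in the camera images.
- shaker: Linear shaker, white base 260 x 190 x 60 mm, fixed. Origin: centre of its underside; x points to the end-stop side, y to the side of the bar's hinge, z up. It carries an aluminium platform, 200 mm (x) by 156 mm (y), upper face 75 mm above the bench. The platform is parked at an unmeasured offset d, up to 20 mm either way along x; its drive holds it there against gentle pushes.
- stop_mid (a point): Fixed to the base: where the middle of the blue end stop's near face is if d = 0 (really d further along x). Shaker x = 80 mm, y = 0, 16 mm above the platform. The stop is a wall across x, 88 mm wide, its top 32 mm above the platform. Two steel side rails, 14 mm high, run from it 125 mm towards -x, inner faces at y = +/-44.5 mm.
- hinge_mid (a point): Fixed to the base: where the middle of the retaining bar's hinge is if d = 0 (really d further along x): shaker x = -55.5 mm, y = 62 mm, 12 mm above the platform. Hinge axis parallel to x. The bar is 10 mm square, centred on this x; its red paddle is 10 mm thick, lies 72 to 98 mm from the hinge and spans x = -94.5 to -50.5 mm (+ d).
- rack: White tube rack: a block 128 mm (x) by 85 mm (y), 44 mm high (caps 52 mm), 0.14 to 0.28 kg, loose on the platform between the rails (2 mm clearance a side), sliding at 1 to 4 N (up to 7 N to get it going). Origin: centre of its underside; axes as the shaker's. It starts 26 to 86 mm short of the stop. Home, its origin is at shaker x = 16 mm + d, and the closed bar lies 2.5 mm behind it.
- bar (a joint): Angle of the over-centre retaining bar, rad. 0: open, leaning outwards (to +y) 35 degrees from upright. 2.18: closed, flat on the platform behind the rack, pointing to -y. If the rack is not home it lands on it and stays up. Pushing the paddle's end to -y takes 5 to 8 N, none at 0.75 rad (8 degrees past upright), then it snaps shut. The end rises 18 mm on the way up: use the very fingertip.
- tip_box: Bystander: grey pipette-tip box, 90 x 120 x 61 mm, loose. Origin: centre of its underside.
- reagent: Bystander: amber bottle with blue cap, 68 mm diameter, 130 mm high, loose. Origin: centre of its underside.
- tube_tray: Bystander: green open tray, 70 x 110 x 35 mm, loose. Origin: centre of its underside.
There are look-alikes about, which are no part of the job. Leave any pink or purple look-alike of the rack alone.

How it is judged:
By the outcome, as a careful person would: the job done as asked, in the order asked, and still so for the second after the job is handed in, with the robot touching nothing.
It also fails if it takes over 67 s, if anything falls off the work surface, if the arm or the gripper's body presses on something with over 40 N, if the wrist force passes 120 N, or if a joint passes its speed limit or range.

### The arm

A 7-joint arm with a two-finger parallel gripper is mounted at the origin on the work surface. World frame = base frame: x ahead of the robot, y to its left, z up, the work surface at z = 0. Lengths are in m, angles in rad, forces in N, time in s.
With the tool pointing down it reaches from about 0.4 to 0.85 m from the base axis. Payload 10.4 kg.
Tool frame: the origin (TCP) lies between the finger pads; the fingertips stand ahead of it and the grasp point (between the pads) lies 3 mm ahead of it (r.tips_ahead is the z of the fingertips in the tool frame, in m); z points along the fingers, y is the line along which they close (so a half turn about z gives the same grasp; the last joint's range is limited). The gripper opens to 87 mm and grips with 3 to 60 N. Pads are 19 mm wide; open, the fingers measure 117 mm over their backs; the gripper's body (75 mm by 190 mm) begins 51 mm behind the grasp point.
Start: joints at [-1.309, 0.332, -0.065, 1.46, 0.022, 1.35, -0.088], TCP at [0.176, 0.6, 0.245] pointing down, gripper open.
Joint ranges: [-2.6, 2.6], [-0.5, 2.12], [-1.47, 1.34], [0.16, 2.42], [-1.27, 4.41], [0.06, 2.06], [-2.6, 2.6]. Speed limits (rad/s): [2.22, 2.22, 2.79, 2.79, 3.14, 3.14, 3.14].

### API

Orientations are given as a unit quaternion [x, y, z, w].
In Python, from bench import telemetry, camera, get_calibration, r gives the robot as it stands.
- The arm moves only by the tool drive_tool, never from a script. Its argument "series" is one flat list of numbers, 7 for each row, row after row: the turn, a rotation vector about the tool's x, y, z in units of 5 degrees (1.0 is 5 degrees), then the shift along the tool's x, y, z in units of 40 mm (1.0 is 40 mm), then the opening, from -1 (shut) to 1 (fully open). A call has 1 to 10 rows; each row is the pose to reach, as a shift and turn from the pose commanded when the call began, along the tool's axes at that moment; what a row does not reach only later rows make up. A row lasts 1/12 s, in which the tool goes at most 41.7 mm and 7.16 degrees, less where a joint would pass 70% of its speed; a pose out of reach is approached as far as the arm can. A call with a gripper value outside its range is refused whole. The fingers move at their own pace and stop on an object; "grip_force" is the grip in N (left out, the last holds). Time passes only in rows, so rows that repeat a pose let the fingers close. It gives the time, the measured TCP pose, the force, the opening and the grip force at its end, in the units of the state.
- telemetry.read_state(): the state, without advancing time (a new reading comes with each control period).
- camera(name): name is "side" or "top" or "wrist"; returns the picture (480x640x3 uint8, red, green, blue); there is no depth.
- get_calibration(name): a dict with "fovy" (degrees; the focal length in pixels is half the picture's height over the tangent of half this angle, whatever the lens; pixels are square), "cx", "cy" (the principal point, pixels), "dist" ([k1, k2, p1, p2, k3] as OpenCV has them; the pictures are not rectified), "xyz" and "rotation" of the camera in the world. Camera axes: x right, y up, looking along -z (the intrinsics and any distortion apply to the point x, -y, -z); pixel columns grow to the right and rows downward; lengths in m; the calibration is good to about 2 mm. A picture is of the moment at which its call begins: read the wrist's pose just before it. get_calibration takes no time and is no camera call; for the wrist camera it gives the pose at the moment of the call.
- r.close_job(): hands the job in; it is judged then, once.
The state is a dict: "time": time; "joint_positions": joint angles; "joint_vel": joint speeds; "joint_torque": joint torques, N m; "ee_pos": TCP position; "eef_rot": TCP orientation; "ft_force": force on the tool from outside, world axes, zero at the start; "torque": the same for the moment, N m; "width": finger opening in m; "grip_force": force on a finger pad.
Only numpy, scipy, OpenCV 4.12 (cv2) and the standard library are available. Lean on these libraries where they do the work, as an engineer would, in place of code of your own. Each camera call takes 0.05 s, during which the arm holds its last target. There are 200 camera calls.

## Working session

There is one attempt and no reset: what is moved stays moved. The work goes in short steps, Python scripts to look and compute and a tool call to move; the robot and the scene stay as the last step left them, time stands still between calls to the robot, and variables do not carry over. Pictures are saved under pics/ and viewed, at most 10 in all, crops included, and the job is handed in when it is done.

Besides the shell and the picture viewer there is one more tool, called after "Call:" as name(argument=value, ...) on one line, values as JSON. drive_tool: Moves the arm, as the interface text tells. Its arguments: {"type":"object","properties":{"series":{"type":"array"},"grip_force":{"type":"number"}},"required":["series"]}

```bash
mkdir -p pics; ls
python3 - <<'E'
from bench import telemetry,camera,get_calibration,r
import cv2,numpy as np
s=telemetry.read_state();print(s['time'],s['ee_pos'],s['eef_rot'],s['ft_force'],s['width'],r.tips_ahead)
for n in('top','side'):
    cv2.imwrite(f'pics/{n}0.png',camera(n)[:,:,::-1]);print(n,get_calibration(n))
E
```

```text
pics
0.0 [0.17549128 0.5994757  0.24375983] [ 1.41895936e-01  9.89881326e-01 -7.06449429e-04 -7.39727097e-05] [ 0.54809648 -0.68799679  0.34067952] 0.08695066227189524 0.022
top {'fovy': 51.76427675785055, 'cx': 316.40278195675387, 'cy': 233.48716459628108, 'dist': array([0.03028802, 0.        , 0.        , 0.        , 0.        ]), 'xyz': array([0.40962729, 0.09297624, 0.896244  ]), 'rotation': array([ 0.06129586, -0.0743838 , -0.70174682,  0.70587624])}
side {'fovy': 44.0217824849648, 'cx': 315.02698563301976, 'cy': 247.4939276582921, 'dist': array([-0.13020398,  0.        ,  0.        ,  0.        ,  0.        ]), 'xyz': array([ 0.28309382, -0.78874562,  1.02420884]), 'rotation': array([ 0.37542395, -0.06363173, -0.13770314,  0.91435535])}
```

View pics/top0.png

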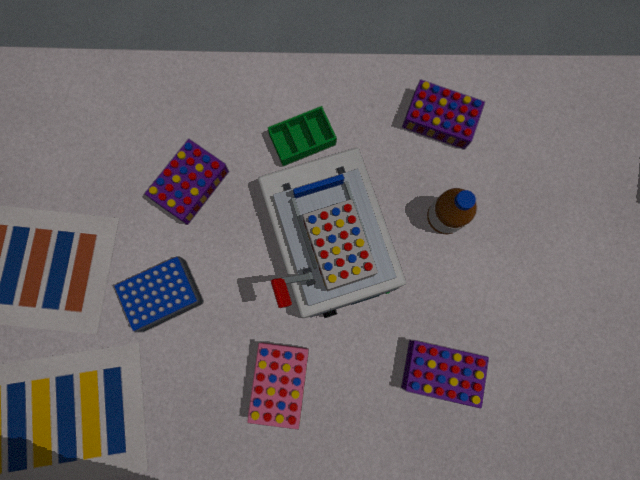

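View pics/side0.png

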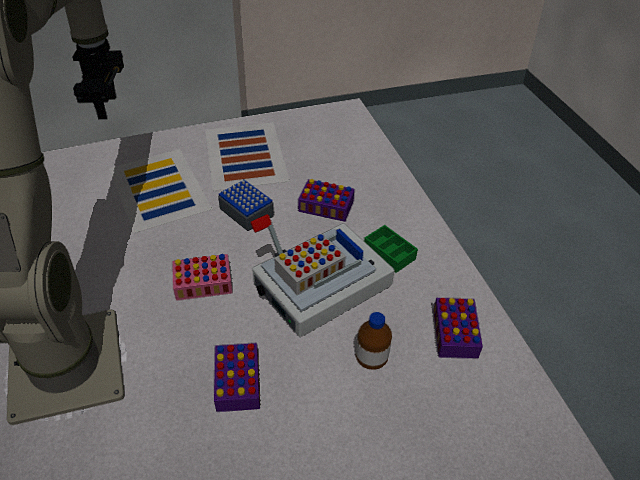

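Top view: the white rack is at (340,245) on the shaker, with the blue stop at (318,186) and the red paddle at (281,292). Things that could be mistaken for the rack are pink at (279,385), purple at (188,180), (445,112) and (447,373), and the tip box at (157,293). I choose the white one on the platform and check it in a crop.

Run:
```python
import cv2,numpy as np
a=cv2.imread('pics/top0.png')[140:325,235:410]
b=cv2.imread('pics/side0.png')[205:340,240:400]
a=cv2.resize(a,None,fx=3.2,fy=3.2,interpolation=2)
cv2.imwrite('pics/crop_top.png',a)
b=cv2.resize(b,None,fx=4.4,fy=4.4,interpolation=2);cv2.imwrite('pics/crop_side.png',b)
```

```text
(no output)
```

View pics/crop_top.png

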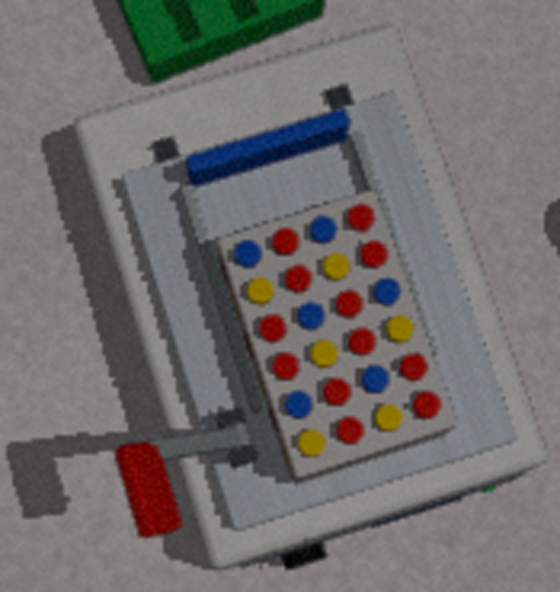

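View pics/crop_side.png

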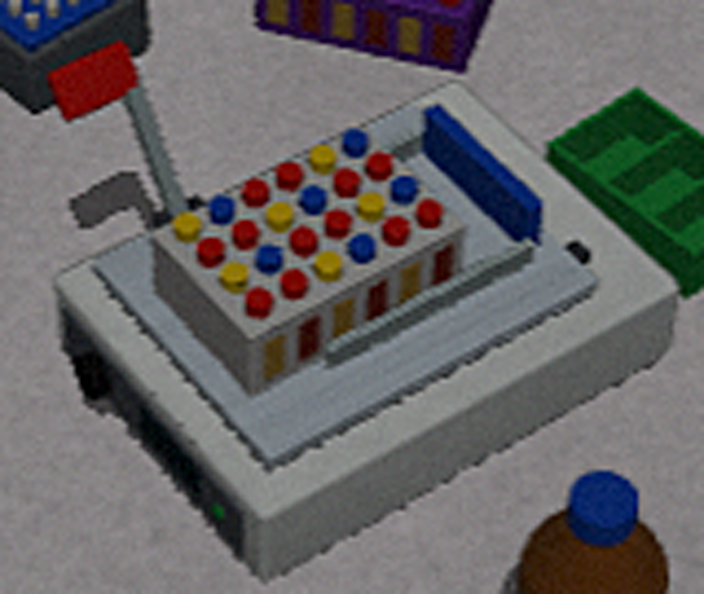

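Crops confirm it: white rack with caps on the platform, a gap to the blue stop, and the bar open leaning to the hinge side. Next I fit the shaker pose, d and the rack position from the corners.

```bash
cat > h.py <<'E'
import numpy as np,cv2
from scipy.spatial.transform import Rotation as R
def proj(P,c,h=480):
    f=h/2/np.tan(np.radians(c['fovy'])/2)
    K=np.array([[f,0,c['cx']],[0,f,c['cy']],[0,0,1]])
    p=R.from_quat(c['rotation']).inv().apply(np.atleast_2d(P)-c['xyz'])*[1,-1,-1]
    return cv2.projectPoints(p,np.zeros(3),np.zeros(3),K,np.array(c['dist']))[0][:,0]
E
cat > fit.py <<'E'
from h import *
from bench import get_calibration
from scipy.optimize import least_squares
import json
ct,cs=get_calibration('top'),get_calibration('side')
B,P,K=[130,95],[100,78],[64,42.5]
# kind, signs, crop px
T=[('B',1,1,78,122),('B',1,-1,392,28),('B',-1,-1,545,450),('B',-1,1,218,565),('P',1,1,125,172),('P',1,-1,397,93),('P',-1,-1,516,437),('P',-1,1,236,529),
('K',1,1,218,238),('K',1,-1,373,190),('K',-1,-1,455,428),('K',-1,1,298,478)]
S=[('B',-1,1,57,280),('B',-1,-1,268,515),('B',1,-1,678,292),('B',1,1,455,82),('P',-1,1,95,268),('P',-1,-1,270,467),('P',1,-1,597,285),('K',-1,1,153,237),('K',-1,-1,247,333),('K',1,-1,467,228)]
D={'B':(B,60),'P':(P,75),'K':(K,119)}
def w(q,L):
    x,y,a,d,rx=q;o=[]
    for k,sx,sy,_,_ in L:
        (hx,hy),z=D[k];o.append([sx*hx+{'B':0,'P':d,'K':rx}[k],sy*hy,z])
    o=np.array(o)/1e3
    return R.from_euler('z',a).apply(o)+[x,y,0]
tt=(np.array([t[3:] for t in T])+.5)/3.2-.5+[235,140];ss=(np.array([t[3:] for t in S])+.5)/4.4-.5+[240,205]
f=lambda q:np.r_[(proj(w(q,T),ct)-tt).ravel(),(proj(w(q,S),cs)-ss).ravel()]
s=least_squares(f,[.42,.06,.2,0,-20],loss='soft_l1',x_scale=[.01,.01,.1,10,10])
print(s.x,np.degrees(s.x[2]));print(np.round(f(s.x).reshape(-1,2),1).tolist())
x,y,a,d,rx=s.x
W=lambda p:R.from_euler('z',a).apply(np.array(p)/1e3)+[x,y,0]
print('gap',80+d-rx-64)
print('rack back',W([rx-64,0,97]))
th=np.radians(35);e=[-72.5+d,62+98*np.sin(th),87+98*np.cos(th)]
print('paddle end',e,W(e))
# check paddle projection
for n,c in(('top',ct),('side',cs)):
    print(n,[np.round(proj(W([xx+d,62+rr*np.sin(th),87+rr*np.cos(th)]),c)[0],1).tolist() for xx in(-94.5,-50.5) for rr in(72,98)])
    print(' stop near top',[np.round(proj(W([80+d,yy,107]),c)[0],1).tolist() for yy in(44,-44)])
E
python3 fit.py
```

```text
[  0.5804361    0.05237829   0.31884222 -13.99629161 -37.09981427] 18.26831329066183
[[-2.5, -1.6], [1.5, -3.3], [3.6, 3.6], [-1.2, 2.8], [-1.1, 0.7], [-0.2, -1.0], [1.6, 0.8], [-0.0, 1.2], [-0.2, 0.0], [1.2, -0.5], [1.8, -0.2], [-0.3, 0.8], [-1.6, -1.0], [-0.7, 1.7], [2.5, -1.6], [0.9, -1.7], [-0.4, -1.4], [0.5, -0.9], [1.4, -0.9], [-0.6, -1.1], [0.9, 1.9], [0.7, -0.3]]
gap 39.10352266653166
rack back [0.48443182 0.0206868  0.097     ]
paddle end [np.float64(-86.4962916067899), np.float64(118.21049076240251), np.float64(167.2769003403212)] [0.46124418 0.13751709 0.1672769 ]
top [[291.4, 305.7], [281.1, 308.2], [282.6, 277.8], [272.3, 279.4]]
 stop near top [[294.6, 194.0], [345.1, 178.4]]
side [[255.0, 233.2], [250.7, 222.0], [272.3, 225.2], [268.2, 214.0]]
 stop near top [[336.3, 229.9], [360.9, 252.9]]
```

```bash
cat > go.py <<'E'
# go.py x y tipz (shaker mm): delta in move units; tool y to lie along shaker x
import sys;from h import *;from bench import telemetry,r
X,Y,A=0.5804,0.0524,0.3188
s=telemetry.read_state();p=np.array(s['ee_pos']);q=R.from_quat(s['eef_rot'])
S=R.from_euler('z',A)
sh=S.inv().apply(p-[X,Y,0])*1e3;print('t',round(s['time'],2),'shaker tcp',sh.round(1),'tip z',(sh[2]-1e3*r.tips_ahead).round(1),'F shaker',S.inv().apply(s['ft_force']).round(2))
M=np.array([[0,1,0],[1,0,0],[0,0,-1.]]).T  # tool x->sh y, y->sh x, z down
Rt=S*R.from_matrix(M)
print('turn',((q.inv()*Rt).as_rotvec(degrees=True)/5).round(2))
if len(sys.argv)>3:
    t=np.array(list(map(float,sys.argv[1:4])));t[2]+=1e3*r.tips_ahead
    print('shift',(q.inv().apply(S.apply(t/1e3)+[X,Y,0]-p)/.04).round(2))
E
python3 go.py -150 -3 200;python3 -c "from bench import telemetry as t;print(t.read_state()['joint_positions'])"
```

```text
t 0.1 shaker tcp [-213.   646.5  243.8] tip z 221.8 F shaker [ 0.1  -0.95  0.51]
turn [-1.000e-02  1.000e-02  1.108e+01]
shift [-10.51 -12.47   0.56]
[-1.30862001  0.33281933 -0.06468566  1.46086265  0.02161135  1.34988872
 -0.08851656]
```

Call:
drive_tool(series=[0,0,11.08,-10.5,-12.45,0.3,-1,0,0,11.08,-10.5,-12.45,0.3,-1,0,0,11.08,-10.5,-12.45,0.3,-1,0,0,11.08,-10.5,-12.45,0.3,-1,0,0,11.08,-10.5,-12.45,0.3,-1,0,0,11.08,-10.5,-12.45,0.3,-1,0,0,11.08,-10.5,-12.45,0.3,-1,0,0,11.08,-10.5,-12.45,0.3,-1,0,0,11.08,-10.5,-12.45,0.3,-1,0,0,11.08,-10.5,-12.45,0.3,-1])

```text
time: 0.93
ee_pos: [0.3441, 0.2166, 0.2367]
eef_rot: [0.586, 0.81, 0.0, -0.0]
ft_force: [1.2, -0.0, 0.4]
width: 0.0284
grip_force: 0.0
```

```bash
python3 go.py -150 -3 160
```

```text
t 0.93 shaker tcp [-172.9  230.   236.7] tip z 214.7 F shaker [ 1.17 -0.39  0.39]
turn [-0.   -0.01 -0.  ]
shift [-5.83  0.58  1.36]
```

Call:
drive_tool(series=[0,0,0,-5.8,0.55,0.8,-1,0,0,0,-5.8,0.55,0.8,-1,0,0,0,-5.8,0.55,0.8,-1,0,0,0,-5.8,0.55,0.8,-1,0,0,0,-5.8,0.55,0.8,-1,0,0,0,-5.8,0.55,0.8,-1,0,0,0,-5.8,0.55,0.8,-1,0,0,0,-5.8,0.55,0.8,-1])

```text
time: 1.6
ee_pos: [0.4375, 0.0041, 0.2045]
eef_rot: [0.587, 0.81, -0.0, -0.0]
ft_force: [0.4, 0.7, 0.5]
width: 0.0006
grip_force: 0.0
```

```bash
python3 - <<'E'
from bench import camera
import cv2
cv2.imwrite('pics/w1.png',camera('wrist')[:,:,::-1])
E
python3 go.py -150 -3 98
```

```text
t 1.65 shaker tcp [-1.507e+02  2.000e-01  2.046e+02] tip z 182.6 F shaker [-0.24  0.31  1.23]
turn [-0.01 -0.   -0.01]
shift [-0.08  0.02  2.12]
```

View pics/w1.png

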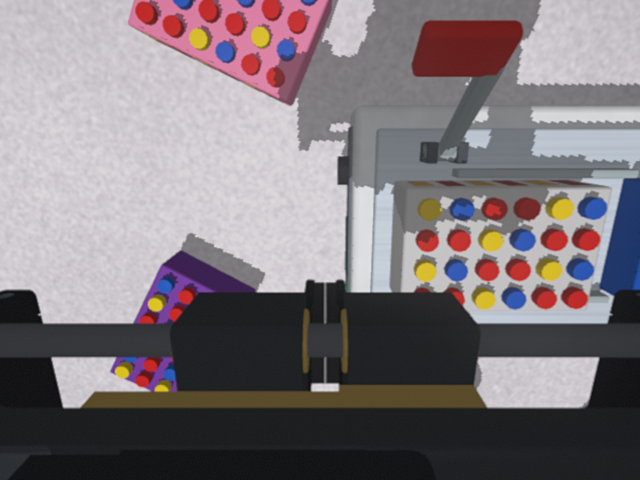

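Wrist view: closed fingertips at (325,290) stand behind the rack, whose back-left top corner is at about (408,188) and front-left at about (608,187). The paddle is at (467,48) and the tool is aligned with the shaker. I descend and check the projection.

Call:
drive_tool(series=[0,0,0,-0.1,0,2.1,-1,0,0,0,-0.1,0,2.1,-1,0,0,0,-0.1,0,2.1,-1,0,0,0,-0.1,0,2.1,-1,0,0,0,-0.1,0,2.1,-1])

```text
time: 2.07
ee_pos: [0.4394, 0.0024, 0.1226]
eef_rot: [0.585, 0.811, 0.0, 0.0]
ft_force: [0.0, 0.5, 0.2]
width: 0.0008
grip_force: 0.0
```

```bash
python3 go.py -118 -3 98
python3 - <<'E'
from h import *;from bench import get_calibration,camera
S=R.from_euler('z',.3188)
cv2.imwrite('pics/w2.png',camera('wrist')[:,:,::-1])
c=get_calibration('wrist')
d=-14
pts={'rackBL':[-101,42.5,119],'rackFL':[27,42.5,119],'stopTopL':[80+d,44,107],'paddle lo':[-94.5+d,118,167],'paddle hi':[-50.5+d,118,167],'baseBL':[-130,95,60]}
im=cv2.imread('pics/w2.png')
for k,v in pts.items():
    u=proj(S.apply(np.array(v)/1e3)+[.5804,.0524,0],c)[0];print(k,u.round())
    cv2.circle(im,tuple(int(i) for i in u),4,(0,255,0),1)
cv2.imwrite('pics/w2.png',im)
E
```

```text
t 2.07 shaker tcp [-149.5   -3.3  122.6] tip z 100.6 F shaker [0.17 0.44 0.24]
turn [0.01 0.   0.02]
shift [0.01 0.79 0.06]
rackBL [443. 217.]
rackFL [759. 218.]
stopTopL [818. 209.]
paddle lo [509. -73.]
paddle hi [709. -73.]
baseBL [361.  94.]
```

View pics/w2.png

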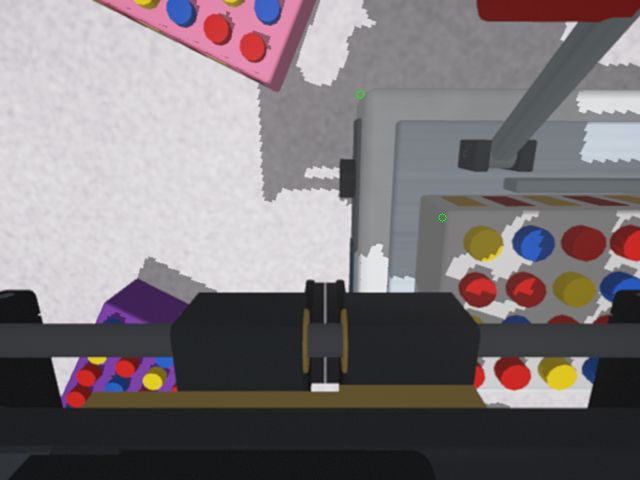

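Projections match (rack corner within 3 mm). Now I advance to contact.

Call:
drive_tool(series=[0,0,0,0,0.2,0,-1,0,0,0,0,0.4,0,-1,0,0,0,0,0.6,0,-1,0,0,0,0,0.7,0,-1,0,0,0,0,0.8,0,-1,0,0,0,0,0.9,0,-1,0,0,0,0,0.95,0,-1,0,0,0,0,1.0,0,-1])

```text
time: 2.78
ee_pos: [0.4769, 0.0141, 0.1207]
eef_rot: [0.586, 0.81, -0.0, -0.0]
ft_force: [-0.7, 0.0, -0.3]
width: 0.0004
grip_force: 0.0
```

```bash
python3 go.py
```

```text
t 2.78 shaker tcp [-110.3   -3.9  120.7] tip z 98.7 F shaker [-0.64  0.26 -0.29]
turn [-0.  0.  0.]
```

Call:
drive_tool(series=[0,0,0,0,0.05,0,-1,0,0,0,0,0.1,0,-1,0,0,0,0,0.15,0,-1,0,0,0,0,0.2,0,-1,0,0,0,0,0.25,0,-1,0,0,0,0,0.3,0,-1,0,0,0,0,0.35,0,-1,0,0,0,0,0.4,0,-1])

```text
time: 3.45
ee_pos: [0.4921, 0.0192, 0.1208]
eef_rot: [0.586, 0.81, 0.0, -0.0]
ft_force: [-1.3, -1.0, -0.7]
width: 0.0005
grip_force: 0.4
```

```bash
python3 go.py
```

```text
t 3.45 shaker tcp [-94.2  -3.9 120.8] tip z 98.8 F shaker [-1.55 -0.59 -0.73]
turn [ 0. -0.  0.]
```

Call:
drive_tool(series=[0,0,0,0,0.05,0,-1,0,0,0,0,0.1,0,-1,0,0,0,0,0.15,0,-1,0,0,0,0,0.2,0,-1,0,0,0,0,0.25,0,-1,0,0,0,0,0.3,0,-1])

```text
time: 3.95
ee_pos: [0.5036, 0.023, 0.1208]
eef_rot: [0.586, 0.81, 0.0, -0.0]
ft_force: [-0.6, -1.0, 0.2]
width: 0.0005
grip_force: 0.5
```

```bash
python3 go.py
```

```text
t 3.95 shaker tcp [-82.2  -3.8 120.8] tip z 98.8 F shaker [-0.87 -0.72  0.2 ]
turn [ 0. -0.  0.]
```

Sliding at about 1–2 N. Smaller steps from here (1 mm per row).

Call:
drive_tool(series=[0,0,0,0,0.025,0,-1,0,0,0,0,0.05,0,-1,0,0,0,0,0.075,0,-1,0,0,0,0,0.1,0,-1,0,0,0,0,0.125,0,-1,0,0,0,0,0.15,0,-1])

```text
time: 4.45
ee_pos: [0.5092, 0.0248, 0.1209]
eef_rot: [0.586, 0.81, 0.0, -0.0]
ft_force: [-1.8, -1.0, -0.1]
width: 0.0002
grip_force: 0.6
```

Call:
drive_tool(series=[0,0,0,0,0.02,0,-1,0,0,0,0,0.04,0,-1,0,0,0,0,0.06,0,-1,0,0,0,0,0.08,0,-1])

```text
time: 4.78
ee_pos: [0.5122, 0.0258, 0.1209]
eef_rot: [0.586, 0.81, 0.0, -0.0]
ft_force: [-1.6, -1.0, -0.1]
width: -0.0
grip_force: 0.6
```

```bash
python3 go.py;  python3 - <<'E'
from bench import camera
import cv2
a=camera('top')[:,:,::-1][140:325,235:410]
b=camera('side')[:,:,::-1][205:340,240:400]
cv2.imwrite('pics/c3.png',cv2.hconcat([cv2.resize(a,(400,423),interpolation=2),cv2.resize(b,(400,423),interpolation=2)]))
E
```

```text
t 4.78 shaker tcp [-73.1  -3.9 120.9] tip z 98.9 F shaker [-1.86 -0.41 -0.07]
turn [ 0. -0.  0.]
```

Call:
drive_tool(series=[0,0,0,0,0.02,0,-1,0,0,0,0,0.04,0,-1,0,0,0,0,0.06,0,-1])

```text
time: 5.13
ee_pos: [0.514, 0.0264, 0.1208]
eef_rot: [0.586, 0.81, -0.0, -0.0]
ft_force: [-6.1, -1.6, 4.6]
width: 0.0005
grip_force: 3.2
```

Call:
drive_tool(series=[0,0,0,0,0.02,0,-1,0,0,0,0,0.04,0,-1])

```text
time: 5.3
ee_pos: [0.5141, 0.0265, 0.1206]
eef_rot: [0.586, 0.81, -0.001, -0.002]
ft_force: [-14.8, -2.5, 12.3]
width: 0.0005
grip_force: 8.0
```

```bash
python3 go.py
```

```text
t 5.3 shaker tcp [-71.1  -3.8 120.6] tip z 98.6 F shaker [-14.84   2.22  12.33]
turn [-0.05 -0.01 -0.  ]
```

View pics/c3.png

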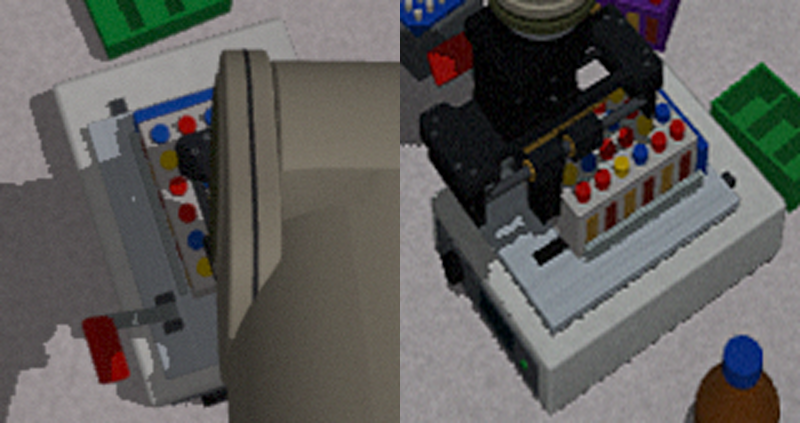

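Stop felt: the force jumped to about 15 N within 1 mm. I back off at once.

Call:
drive_tool(series=[0,0,0,0,-0.06,0,-1,0,0,0,0,-0.2,0,-1,0,0,0,0,-0.5,0,-1,0,0,0,0,-1.0,0,-1,0,0,0,0,-1.5,0,-1,0,0,0,0,-1.5,0,-1])

```text
time: 5.8
ee_pos: [0.4562, 0.007, 0.1204]
eef_rot: [0.586, 0.81, 0.0, -0.001]
ft_force: [-0.2, -1.0, 0.0]
width: 0.0001
grip_force: 0.0
```

```bash
python3 go.py
python3 - <<'E'
from h import *;from bench import camera,get_calibration
S=R.from_euler('z',.3188)
ims=[]
for n,(x0,y0) in(('side',(245,190)),('wrist',(300,60))):
    im=camera(n)[:,:,::-1].copy();c=get_calibration(n)
    im=cv2.resize(im,None,fx=3,fy=3,interpolation=2) if n=='side' else im
    k=3 if n=='side' else 1
    for v in([66,44,107],[66,-44,107],[66,42.5,119],[66,-42.5,119],[-62,42.5,119],[-62,-42.5,119]):
        u=proj(S.apply(np.array(v)/1e3)+[.5804,.0524,0],c)[0]*k
        cv2.circle(im,tuple(int(i) for i in u),4,(0,255,0),1)
    ims.append(im)
a=ims[0][600:1020,735:1155];b=ims[1][0:420,260:640]
cv2.imwrite('pics/c4.png',cv2.hconcat([a,b]))
E
```

```text
t 5.8 shaker tcp [-132.2   -4.2  120.4] tip z 98.4 F shaker [-0.5  -0.87  0.03]
turn [-0.01 -0.02 -0.01]
```

View pics/c4.png

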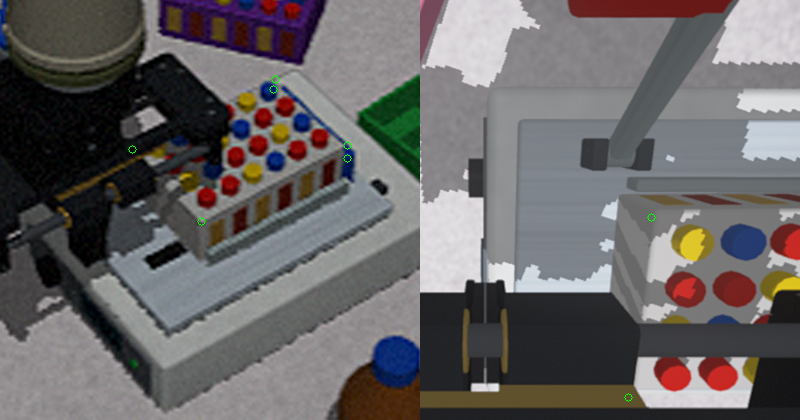

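The rack now coincides with the predicted home outline within about 1 mm, with no gap to the blue stop. Now I rise and go round to the outer side of the paddle.

```bash
python3 go.py -86 160 215
```

```text
t 5.9 shaker tcp [-129.    -3.7  121.2] tip z 99.2 F shaker [-0.04 -0.67  1.33]
turn [ 0.02 -0.01  0.  ]
shift [ 4.09  1.08 -2.89]
```

Call:
drive_tool(series=[0,0,0,0,-0.3,-1.0,-1,0,0,0,0,-0.3,-2.0,-1,0,0,0,0,-0.3,-2.9,-1,0,0,0,0.9,0,-2.9,-1,0,0,0,1.8,0.5,-2.9,-1,0,0,0,2.7,1.08,-2.9,-1,0,0,0,3.6,1.08,-2.9,-1,0,0,0,4.1,1.08,-2.9,-1,0,0,0,4.1,1.08,-2.9,-1])

```text
time: 6.65
ee_pos: [0.4474, 0.1832, 0.2366]
eef_rot: [0.583, 0.813, 0.0, -0.0]
ft_force: [0.1, 0.3, -0.3]
width: 0.0002
grip_force: 0.0
```

Call:
drive_tool(series=[0,0,0,0,0,0.7,-1,0,0,0,0,0,1.4,-1,0,0,0,0,0,1.5,-1,0,0,0,0,0,1.5,-1])

```text
time: 6.98
ee_pos: [0.4482, 0.1769, 0.1759]
eef_rot: [0.586, 0.81, -0.001, -0.0]
ft_force: [-0.6, -0.6, 0.6]
width: 0.0004
grip_force: 0.0
```

```bash
python3 go.py -86 138 156;python3 - <<'E'
from h import *;from bench import camera,get_calibration
S=R.from_euler('z',.3188)
ims=[]
for n,(x0,y0,k) in(('side',(200,140,3)),('wrist',(120,100,.8))):
    im=cv2.resize(camera(n)[:,:,::-1],None,fx=k,fy=k,interpolation=2);c=get_calibration(n)
    for v in([-108.5,118.2,167.3],[-64.5,118.2,167.3],[-108.5,103.3,146],[-64.5,103.3,146]):
        u=proj(S.apply(np.array(v)/1e3)+[.5804,.0524,0],c)[0]*k
        cv2.circle(im,tuple(int(i) for i in u),4,(0,255,0),1)
    ims.append(im)
a=ims[0][480:864,600:888];cv2.imwrite('pics/c5.png',cv2.hconcat([a,ims[1]]))
E
```

```text
t 6.98 shaker tcp [-86.5 159.6 175.9] tip z 153.9 F shaker [-0.77 -0.41  0.61]
turn [-0.03  0.01 -0.  ]
shift [-0.54  0.01 -0.05]
```

View pics/c5.png

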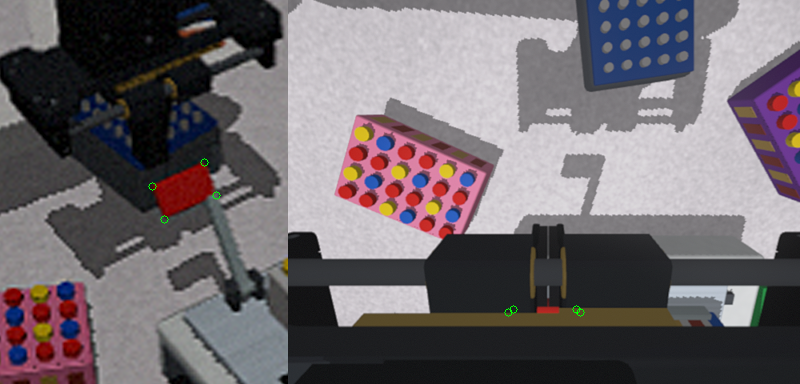

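Call:
drive_tool(series=[0,0,0,-0.25,0,0,-1,0,0,0,-0.5,0,0,-1,0,0,0,-0.65,0,-0.02,-1,0,0,0,-0.75,0,-0.08,-1,0,0,0,-0.85,0,-0.14,-1,0,0,0,-0.95,0,-0.2,-1,0,0,0,-1.05,0,-0.25,-1])

```text
time: 7.67
ee_pos: [0.4621, 0.1387, 0.1884]
eef_rot: [0.585, 0.811, 0.002, -0.001]
ft_force: [-3.0, 6.8, 6.1]
width: 0.0003
grip_force: 3.9
```

```bash
python3 go.py -86.5 85 174
```

```text
t 7.67 shaker tcp [-85.3 119.1 188.4] tip z 166.4 F shaker [-0.71  7.39  6.1 ]
turn [ 0.03 -0.04  0.01]
shift [-0.85 -0.03 -0.19]
```

Call:
drive_tool(series=[0,0,0,-0.1,0,-0.04,-1,0,0,0,-0.2,0,-0.07,-1,0,0,0,-0.3,0,-0.1,-1,0,0,0,-0.4,0,-0.13,-1,0,0,0,-0.5,0,-0.15,-1,0,0,0,-0.6,0,-0.17,-1,0,0,0,-0.7,0,-0.18,-1,0,0,0,-0.8,0,-0.19,-1])

```text
time: 8.33
ee_pos: [0.4719, 0.1065, 0.1945]
eef_rot: [0.586, 0.81, -0.0, 0.0]
ft_force: [0.0, 2.8, 0.7]
width: 0.0007
grip_force: 1.0
```

```bash
python3 go.py -86.5 58 174
```

```text
t 8.33 shaker tcp [-86.1  85.4 194.5] tip z 172.5 F shaker [0.93 2.67 0.73]
turn [-0.  0. -0.]
shift [-0.68 -0.01 -0.04]
```

Force is falling as the bar nears upright. I carry on over the dead centre.

Call:
drive_tool(series=[0,0,0,-0.1,0,-0.02,-1,0,0,0,-0.2,0,-0.03,-1,0,0,0,-0.3,0,-0.03,-1,0,0,0,-0.4,0,-0.03,-1,0,0,0,-0.5,0,-0.03,-1,0,0,0,-0.6,0,-0.03,-1,0,0,0,-0.7,0,-0.03,-1,0,0,0,-0.7,0,-0.03,-1])

```text
time: 9.0
ee_pos: [0.4808, 0.0795, 0.1957]
eef_rot: [0.586, 0.81, -0.0, 0.0]
ft_force: [0.5, 0.1, -1.0]
width: 0.0006
grip_force: 0.0
```

Call:
drive_tool(series=[0,0,0,0.6,0,-0.3,-1,0,0,0,1.5,0,-0.8,-1,0,0,0,2.4,-0.5,-0.8,-1,0,0,0,3.3,-1.0,-0.8,-1,0,0,0,4.2,-1.0,-0.8,-1,0,0,0,5,-1.0,-0.8,-1,0,0,0,5,-1.0,-0.8,-1,0,0,0,5,-1.0,-0.8,-1])

```text
time: 9.67
ee_pos: [0.3791, 0.2593, 0.2276]
eef_rot: [0.584, 0.812, -0.0, 0.0]
ft_force: [0.1, -0.8, 0.3]
width: 0.0004
grip_force: 0.0
```

```bash
python3 go.py
python3 - <<'E'
from bench import camera
import cv2
a=camera('top')[:,:,::-1][140:325,235:410]
b=camera('side')[:,:,::-1][205:340,240:400]
cv2.imwrite('pics/c6.png',cv2.hconcat([cv2.resize(a,(380,402),interpolation=2),cv2.resize(b,(420,402),interpolation=2)]))
E
```

```text
t 9.67 shaker tcp [-126.4  259.6  227.6] tip z 205.6 F shaker [-0.15 -0.82  0.28]
turn [-0.    0.    0.04]
```

View pics/c6.png

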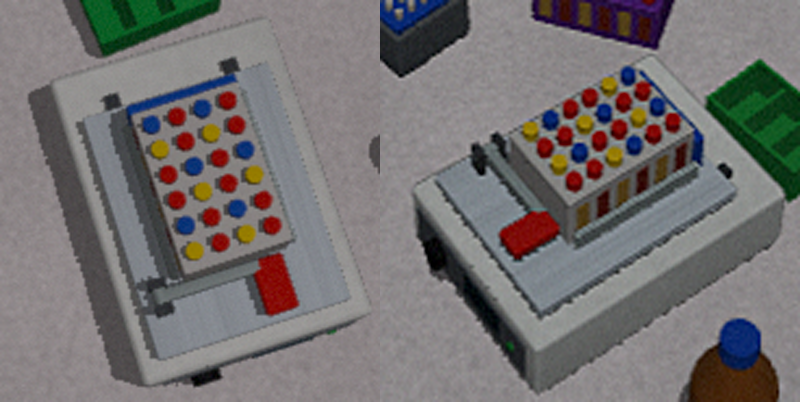

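The bar is down behind the rack (paddle at about (278,285) in the left crop), and the rack is at the stop. A quick numeric check that the bar is flat:

Run:
```python
from h import *;from bench import camera,get_calibration
S=R.from_euler('z',.3188)
for n,roi in(('top',(345,285,250,290)),('side',(280,330,270,300))):
    c=get_calibration(n);im=camera(n).astype(int)
    for a in(2.18,2.05):
        t=a-np.radians(35)
        pt=lambda x,rr,o:S.apply(np.array([x,62-rr*np.sin(t)+o*-np.cos(t)*-1*0,87+rr*np.cos(t)+o*np.sin(t)])/1e3)+[.5804,.0524,0]
        print(n,a,proj([pt(x,q,5) for x in(-108.5,-64.5) for q in(72,98)],c).mean(0).round(1))
    m=((im[...,0]>90)&(im[...,1]<50)&(im[...,2]<50)).astype(np.uint8)
    k,_,st,ce=cv2.connectedComponentsWithStats(m)
    i=1+st[1:,4].argmax();print(' blob',st[i],ce[i].round(1))
```

```text
top 2.18 [362.1 270.3]
top 2.05 [362.4 269.7]
 blob [352 257  20  28 360] [361.4 270.8]
side 2.18 [297.2 282. ]
side 2.05 [296.9 278.3]
 blob [286 276  22  14 188] [296.4 282.2]
```

The paddle centroid matches the closed, flat position in both views, so I hand in.

```bash
python3 -c "
from bench import r
print(r.close_job())"
```

```text
the job is handed in; nothing more can be done
None
```

The rack is home against the blue stop (the highest push I read was about 15 N, right at your limit), the bar is snapped flat behind it, the bystanders were not touched, and the job is handed in at about 10 s of robot time.

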